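# Index the projector's pattern wheel and snap its control board home

## Task

Turn the stage projector's pattern wheel until the whole six-rayed star shows inside the round window of the cover. Then, leaving the star there, press the control board down onto its four barbed posts until every post has clicked through and the board is fully home. Do not press the board home before the wheel is set, and do not knock the other things about.

Things in the scene. Friction and masses are not known exactly. Their poses are not given: they have to be found in the camera images.
- chassis: Open steel chassis of a stage projector, fixed to the table; deck 250 mm (its x) by 340 mm (its y), 12 mm thick. Origin: centre of the underside, on the table; x points away from the robot when yaw is 0, z up. The pattern wheel takes the +y end, the control board the -y end.
- hub (a point): On the wheel's upright axis, at its face (38 mm above the table); axes of the chassis. The wheel: level aluminium disc, 176 mm across, with six radial ribs standing on its face 60 degrees apart, 5 mm thick, 12 mm tall, 60 to 86 mm from the axis; six black patterns lie midway between ribs. A nut (22 mm wide, 6 mm tall) sits on the axis.
- wheel (a joint): Angle of the wheel, counter-clockwise from above; 0 (or any whole number of turns) when the star is centred under the window. It turns either way without a stop, is stiff (0.15 N m, some 2 N at the ribs) and stays where it is left.
- star (a point): Centre of the six-rayed star (25 mm across, three crossing bars) on the wheel's face, 52 mm from the axis; its x axis points from the axis to the star; ribs stand at 30, 90, 150, 210, 270 and 330 degrees from it. The other patterns: a disc, three dots, a filled square, three bars, a hollow square.
- window (a point): Point on the wheel's face straight below the centre of the cover's round window (35 mm across), 52 mm from the axis towards chassis +x. The fixed level grey cover, top 57 mm above the table, hides x +8 to +98 mm, y -96 to +96 mm from the axis; ribs pass under it. The wheel's -x half is open from above: its ribs can be pushed there.
- board: Loose green circuit board, 128 (x) x 88 (y) x 3 mm, about 80 g; origin at the centre of its underside, axes of the chassis. It rests level on the barbs of four white posts that poke through its corner holes (104 x 68 mm apart). Top face 46 mm above the table now, 39 mm when fully home.
- hole0 (a point): Centre of the board's 9 mm square hole near its -x -y corner (chassis axes), on the board's top face. Each post's barbs give way with a click at some 5 to 12 N of push near that post and then hold the board; the board then sits on the post's shoulder, 36 mm above the table.
- hole1 (a point): Centre of the board's 9 mm square hole near its -x +y corner (chassis axes), on the board's top face. Post tops end 52 mm above the table.
- hole2 (a point): Centre of the board's 9 mm square hole near its +x -y corner (chassis axes), on the board's top face. Bare board to push on lies 8 to 38 mm inboard of each hole along the board's x.
- hole3 (a point): Centre of the board's 9 mm square hole near its +x +y corner (chassis axes), on the board's top face. Parts up to 9 mm tall stand along the board's middle line (y = 0), within 11 mm of it.
- screw_tin: Bystander: steel screw tin, 32 mm across, 34 mm tall, standing on the chassis deck in front of the board. Origin: centre of the underside.
- screwdriver: Bystander: screwdriver, 190 mm long, lying on the table beside the board end of the chassis. Origin: middle of its length.
- tape: Bystander: roll of tape, 96 mm across, 24 mm tall, lying flat on the table. Origin: centre of the underside.
- glue: Bystander: glue bottle, 48 mm across, 120 mm tall, standing behind the chassis. Origin: centre of the underside.
- paint_jar: Bystander: jar, 60 mm across, 75 mm tall, standing behind the chassis. Origin: centre of the underside.
- cutout: Bystander: plywood six-pointed cut-out, 100 mm across, 5 mm thick, flat on the table beside the wheel end. Origin: centre of the underside.
- offcut: Bystander: wood offcut, 90 x 35 x 20 mm, on the table beside the wheel end. Origin: centre of the underside.
Not all that is in view belongs to the job. There is more than one size of the board; the one meant has the size given above.

How it is judged:
On the way, in this order (a step that is already met when the one before it is completed fails the run):
1. the whole star shows in the window and the wheel is still, before the board is home (horizontal distance between star and window below 0.005 m and velocity of joint wheel between -0.05 and 0.05 rad/s), for 0.3 s.
2. the board is home on all four posts (z of each of hole0, hole1, hole2, hole3 in the frame of chassis below 0.0405 m), for 0.2 s.
At the end, for the whole second after the job is handed in: The star's centre lies within 5 mm (level distance) of the window's centre, so that the whole star shows; the top of the board at each of the four holes is 37.5 to 40.5 mm above the table (clicked, 39 mm when home), the board still on its posts and at rest (all of step 2 and horizontal distance between star and window below 0.005 m and z of each of hole0, hole1, hole2, hole3 in the frame of chassis above 0.0375 m and x of hole0 in the frame of chassis between -0.057 and -0.047 m and linear speed of board below 0.01 m/s); the robot touches nothing.
It fails at once if a bystander is pushed more than 30 mm from its place (distance of any of screw_tin, screwdriver, tape, glue, paint_jar, cutout, offcut from where it was at the start of the episode above 0.03 m).
It also fails if it takes over 72 s, if anything falls off the work surface, if the arm or the gripper's body presses on something with over 40 N, if the wrist force passes 120 N, or if a joint passes its speed limit or range.

## Robot

A 6-joint arm with a two-finger parallel gripper is mounted at the origin on the work surface. World frame = base frame: x ahead of the robot, y to its left, z up, the work surface at z = 0. Lengths are in m, angles in rad, forces in N, time in s.
With the tool pointing down it reaches from about 0.3 to 0.875 m from the base axis. Payload 6.4 kg.
Tool frame: the origin (TCP) lies at the very end of the fingers, on their centre line; the grasp point (between the pads) lies 19 mm behind it; z points along the fingers, y is the direction in which the jaws open and shut (so a half turn about z gives the same grasp; the last joint's range is limited). The gripper opens to 88 mm and grips with 3 to 60 N. Pads are 18 mm wide; open, the fingers measure 123 mm over their backs; the gripper's body (75 mm by 187 mm) begins 45 mm behind the grasp point.
Start: joints at [0.964, 0.181, 1.607, -0, 1.354, -0.206], TCP at [0.224, 0.529, 0.239] pointing down, gripper open.
Joint ranges: [-2.99, 2.99], [-0.89, 2.07], [0.3, 2.58], [-1.14, 4.28], [0, 2.63], [-3.12, 3.12]. Speed limits (rad/s): [2.57, 2.57, 3.01, 3.14, 3.14, 3.14].

## Interface

Orientations are given as a 3x3 rotation matrix whose columns are the frame's x, y, z axes.
In Python, from cell import sensors, imaging, job gives the robot as it stands.
- The arm moves only by the tool send_rows, never from a script. Its argument "motion" is a list of rows, each a list of 7 numbers: the shift along the world's x, y, z in cm, then the turn, a rotation vector about the world's x, y, z in degrees, then the closure in counts, from 0 (fully open) to 255 (shut). In form: [[tx, ty, tz, wx, wy, wz, hand], ...]. A call has exactly 10 rows; each row is the pose to reach, as a shift and turn from the pose commanded when the call began; what a row does not reach only later rows make up. A row lasts 1/8 s, in which the tool goes at most 62.5 mm and 10.7 degrees, less where a joint would pass 70% of its speed; a pose out of reach is approached as far as the arm can. A call with a gripper value outside its range is refused whole. The fingers move at their own pace and stop on an object; "force" is the grip in N (left out, the last holds). Time passes only in rows, so rows that repeat a pose let the fingers close, or fill a call up. It gives the time, the measured TCP pose, the force and the opening at its end, in the units of the state.
- sensors.observe(): the state, without advancing time (a new reading comes with each control period).
- imaging.get_image(name): name is "scene" or "top"; returns a dict with "frame" (480x640x3 uint8, blue, green, red), "z_map" (480x640 float32, m along the optical axis (not along the pixel's ray), 0 where there is no reading), "intrinsics" (3x3 intrinsics, pixels), "extrinsics" (4x4, takes a point from camera to world coordinates). Camera axes: x right, y down, z forward; pixel columns grow to the right and rows downward; lengths in m; the calibration is good to about 2 mm. A picture is of the moment at which its call begins.
- job.job_done(): hands the job in, once; it reports no verdict.
The state is a dict: "t": time; "joints": joint angles; "joint_velocities": joint speeds; "joint_torque": joint torques, N m; "tool_pos": TCP position; "eef_rot": TCP orientation; "ft_force": force on the tool from outside, world axes, zero at the start; "ft_torque": the same for the moment, N m; "opening": finger opening in m.
Only numpy, scipy, OpenCV 4.12 (cv2) and the standard library are available. Lean on these libraries where they do the work, as an engineer would, in place of code of your own. Each camera call takes 0.05 s, during which the arm holds its last target. There are 200 camera calls.

## Working session

There is one attempt and no reset: what is moved stays moved. The work goes in short steps, Python scripts to look and compute and a tool call to move; the robot and the scene stay as the last step left them, time stands still between calls to the robot, and variables do not carry over. Pictures are saved under pics/ and viewed, about 8 in all and at most 12, crops included, and the job is handed in when it is done.

Besides the shell and the picture viewer there is one more tool, called after "Request:" by a JSON object that holds its "name" and its "arguments", one argument or row to a line. send_rows: Moves the arm, as the interface text tells. Its arguments: {"type":"object","properties":{"motion":{"type":"array","items":{"type":"array","items":{"type":"number"}}},"force":{"type":"number"}},"required":["motion"]}

```bash
mkdir -p pics; python3 - <<'E'
from cell import sensors, imaging
import cv2, numpy as np
for n in ("scene","top"):
    d=imaging.get_image(n); cv2.imwrite(f"pics/{n}0.png",d["frame"])
    np.savez(f"{n}0.npz",**d)
    print(n,d["intrinsics"].tolist(),np.round(d["extrinsics"],4).tolist())
print(sensors.observe())
E
```

```text
scene [[447.12652907090006, 0.0, 315.99160365696537], [0.0, 447.12652907090006, 247.14035571435232], [0.0, 0.0, 1.0]] [[0.8541, 0.2803, -0.4381, 0.9837], [0.5198, -0.4316, 0.7373, -0.5652], [0.0175, -0.8574, -0.5143, 0.4979], [0.0, 0.0, 0.0, 1.0]]
top [[564.4149929486789, 0.0, 323.3789301347803], [0.0, 564.4149929486789, 241.88135716855876], [0.0, 0.0, 1.0]] [[0.0249, -0.9896, 0.1415, 0.4623], [-0.9997, -0.0246, 0.0043, 0.0127], [-0.0008, -0.1416, -0.9899, 1.2715], [0.0, 0.0, 0.0, 1.0]]
{'t': 0.1, 'joints': array([ 9.63686851e-01,  1.81440451e-01,  1.60785758e+00, -6.66639102e-06,
        1.35381502e+00, -2.06244742e-01]), 'joint_velocities': array([-0.00178585, -0.00104994, -0.00283026,  0.00086314, -0.0020973 ,
        0.00029683]), 'joint_torque': array([ 1.67602225e-04, -4.34823990e+01, -3.42691576e+01,  7.03322701e-02,
        3.40378750e-02, -1.57496390e-05]), 'tool_pos': array([0.22406022, 0.52904633, 0.2379394 ]), 'eef_rot': array([[-9.20724337e-01,  3.90212701e-01, -8.62034312e-04],
       [ 3.90213534e-01,  9.20723536e-01, -1.25241798e-03],
       [ 3.04985877e-04, -1.48950917e-03, -9.99998844e-01]]), 'ft_force': array([-0.28610314, -0.50246308,  0.51404028]), 'ft_torque': array([0.00882694, 0.03019608, 0.00238472]), 'opening': 0.08820298211943842}
```

View pics/top0.png

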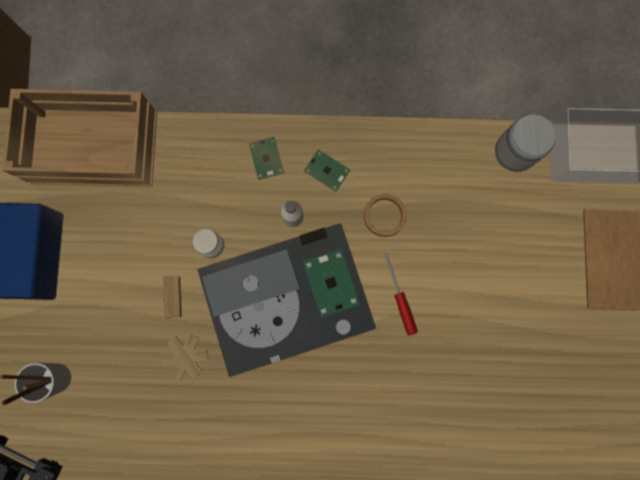

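View pics/scene0.png

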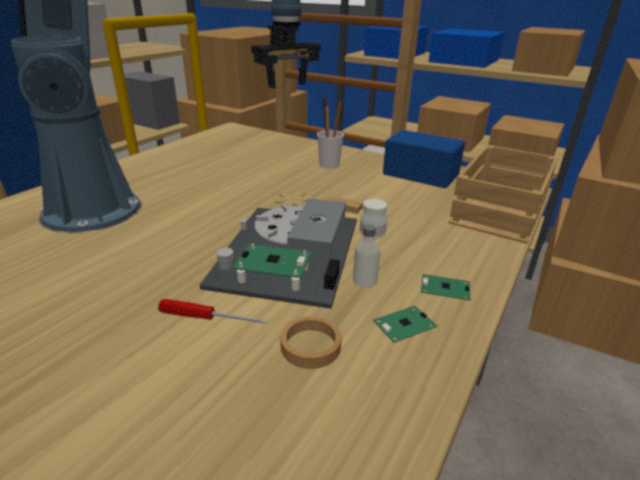

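Top view: the chassis has its corners at about (198,268), (342,224), (375,327) and (229,377). The wheel centre is near (260,306), the star near (255,330), the window near (251,283), the board near (332,283) and the tin near (343,327). Next I'll measure these.

```bash
cat > h.py <<'E'
import numpy as np, cv2
def ray(d,uv,z):
    K,T=d["intrinsics"],d["extrinsics"]; uv=np.atleast_2d(np.array(uv,float))
    r=np.c_[uv,np.ones(len(uv))]@np.linalg.inv(K).T@T[:3,:3].T; o=T[:3,3]
    return (o+r*((z-o[2])/r[:,2])[:,None])[:,:2]
def proj(d,p):
    T=np.linalg.inv(d["extrinsics"]); q=d["intrinsics"]@(T[:3,:3]@np.array(p)+T[:3,3]); return q[:2]/q[2]
def rect(d,mask,z):
    c=max(cv2.findContours(mask,cv2.RETR_EXTERNAL,cv2.CHAIN_APPROX_NONE)[0],key=cv2.contourArea)[:,0]
    P=ray(d,c,z)*1000; r=cv2.minAreaRect(P.astype(np.float32)); return r
E
python3 - <<'E'
from h import *
d=dict(np.load("top0.npz")); f=d["frame"]; hsv=cv2.cvtColor(f,cv2.COLOR_BGR2HSV)
roi=np.zeros(f.shape[:2],np.uint8); roi[215:385,190:382]=255
g=cv2.inRange(hsv,(60,90,40),(95,255,255))&roi
print("board",rect(d,g,.046))
ch=cv2.bitwise_not(cv2.inRange(hsv,(8,70,60),(28,255,255)))&roi
ch=cv2.morphologyEx(ch,cv2.MORPH_OPEN,np.ones((9,9)))
print("chassis",rect(d,ch,.012))
for uv in [(280,330),(285,315),(240,315),(225,290),(275,275),(340,270),(320,290),(365,320)]:
    K,T=d["intrinsics"],d["extrinsics"];z=d["z_map"][uv[1],uv[0]]
    print(uv,f[uv[1],uv[0]],np.round((T@np.r_[np.linalg.inv(K)@[uv[0],uv[1],1]*z,1])[:3],4))
cv2.imwrite("pics/crop1.png",cv2.resize(f[215:385,190:382],None,fx=4,fy=3.5*4/3.5,interpolation=cv2.INTER_CUBIC)[:, :][0:600])
E
```

```text
board ((548.6773681640625, -0.18038558959960938), (126.08312225341797, 87.07398986816406), 19.495357513427734)
chassis ((513.537841796875, 98.98561096191406), (249.6510009765625, 338.9846496582031), 19.768552780151367)
(280, 330) [118 120 120] [0.4441 0.1067 0.0407]
(285, 315) [115 117 116] [0.4765 0.0975 0.0344]
(240, 315) [74 76 76] [0.474  0.1946 0.0393]
(225, 290) [84 84 81] [0.5263 0.2267 0.0564]
(275, 275) [88 87 83] [0.5611 0.1203 0.0584]
(340, 270) [55 76 44] [ 0.5763 -0.0196  0.0482]
(320, 290) [60 78 45] [0.5319 0.0227 0.047 ]
(365, 320) [49 47 46] [ 0.4702 -0.0779  0.015 ]
```

View pics/crop1.png

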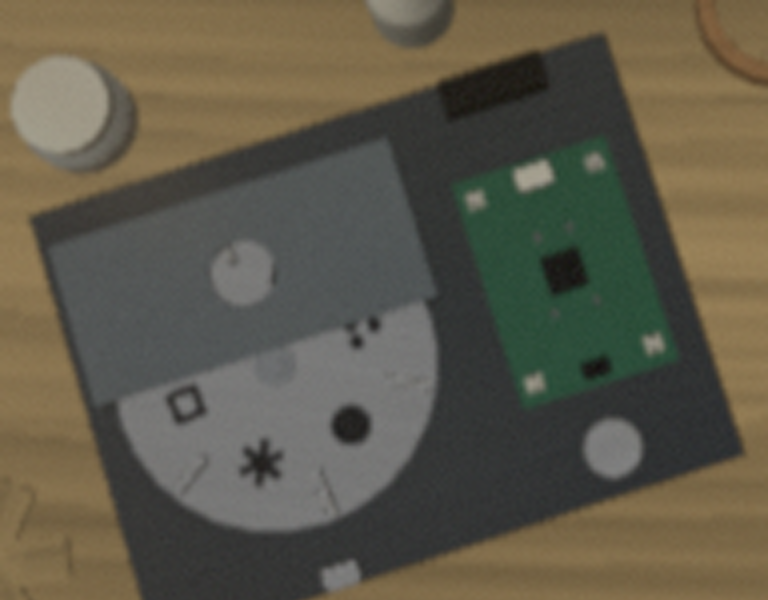

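The crop shows the nut at (258.8,306.5) in the full image, the window at (250.8,283) and the star at (255.2,330.5). There are ribs at about (238,333), (272,338) and (292,310). Next I'll refine these with masks.

```bash
cat >> h.py <<'E'
YAW=np.radians(19.65); X=np.array([np.cos(YAW),np.sin(YAW)]); Y=np.array([-X[1],X[0]])
C=np.array([513.5,99.0])
def star(d,near,rad=9):
    g=cv2.cvtColor(d["frame"],cv2.COLOR_BGR2GRAY).astype(float)
    u,v=np.meshgrid(np.arange(640),np.arange(480)); m=np.hypot(u-near[0],v-near[1])<rad
    w=np.where(m,np.clip(np.percentile(g[m],75)*.8-g,0,None),0); return np.array([(w*u).sum(),(w*v).sum()])/w.sum()
E
python3 - <<'E'
from h import *
d=dict(np.load("top0.npz")); f=d["frame"]; hsv=cv2.cvtColor(f,cv2.COLOR_BGR2HSV)
s=star(d,(255.2,330.5)); S=ray(d,s,.038)[0]*1000
# wheel rim: bright grey mask, hull, points away from cover
m=cv2.inRange(f,(85,85,85),(200,200,200)); m[:, :205]=0;m[:,302:]=0;m[:290]=0;m[352:]=0
m=cv2.morphologyEx(m,cv2.MORPH_CLOSE,np.ones((9,9)))
c=max(cv2.findContours(m,0,cv2.CHAIN_APPROX_NONE)[0],key=cv2.contourArea)[:,0]
P=ray(d,c,.038)*1000; N=ray(d,(258.75,306.5),.044)[0]*1000
H=N.copy()
P=P[((P-N)@X)<-8]
for _ in range(5):
    r=np.hypot(*(P-H).T); k=abs(r-np.median(r))<3;Q=P[k]
    sol=np.linalg.lstsq(np.c_[2*Q,np.ones(len(Q))],(Q**2).sum(1),rcond=None)[0];H=sol[:2]
R=np.sqrt(sol[2]+H@H)
W=ray(d,(250.75,283),.057)[0]*1000
loc=lambda p:np.round([(p-C)@X,(p-C)@Y],1)
print("star",s,S,loc(S));print("rim",H,R,len(Q),loc(H));print("nut",N,loc(N));print("win",W,loc(W))
for h in(H,N):
    v=S-h;print("star r",np.hypot(*v),"ang",np.degrees(np.arctan2(v@Y,v@X)))
print("board",loc(np.array([548.7,-.2])))
E
```

```text
star [254.97102255 330.30462051] [442.09633339 160.95580723] [-46.4  82.4]
rim [493.25210604 155.65942336] 86.66267271033969 107 [-0.  60.2]
nut [493.20311399 154.20705619] [-0.6 58.8]
win [542.66091282 171.98314143] [52.  58.9]
star r 51.429220852100336 ang 154.43897481409257
star r 51.5504477565835 ang 152.82750305180147
board [  -0.2 -105.3]
```

Request:
{"name": "send_rows", "arguments": {
  "motion": [
    [6, -10, -1, 0, 0, -10, 175],
    [11, -18, -3, 0, 0, -20, 175],
    [16, -26, -5, 0, 0, -30, 175],
    [20, -34, -7, 0, 0, -40, 175],
    [24, -41, -9, 0, 0, -50, 175],
    [26.1, -44.6, -10, 0, 0, -60, 175],
    [26.1, -44.6, -10, 0, 0, -70, 175],
    [26.1, -44.6, -10, 0, 0, -73.8, 175],
    [26.1, -44.6, -10, 0, 0, -73.8, 175],
    [26.1, -44.6, -10, 0, 0, -73.8, 175]
  ],
  "force": 15
}}

```text
t: 1.35
tool_pos: [0.4854, 0.0818, 0.1379]
eef_rot: [[0.121, 0.993, -0.002], [0.993, -0.121, 0.0], [-0.0, -0.002, -1.0]]
ft_force: [-0.4, 0.5, 0.8]
opening: 0.0276
```

Request:
{"name": "send_rows", "arguments": {
  "motion": [
    [-0.05, 0.05, -4, 0, 0, 0, 175],
    [-0.05, 0.05, -8, 0, 0, 0, 175],
    [-0.05, 0.05, -9, 0, 0, 0, 175],
    [-0.05, 0.05, -9.6, 0, 0, 0, 175],
    [-0.05, 0.05, -9.6, 0, 0, 0, 175],
    [-0.05, 0.05, -9.6, 0, 0, 0, 255],
    [-0.05, 0.05, -9.6, 0, 0, 0, 255],
    [-0.05, 0.05, -9.6, 0, 0, 0, 255],
    [-0.05, 0.05, -9.6, 0, 0, 0, 255],
    [-0.05, 0.05, -9.6, 0, 0, 0, 255]
  ],
  "force": 15
}}

```text
t: 2.6
tool_pos: [0.4861, 0.0838, 0.0436]
eef_rot: [[0.118, 0.993, 0.002], [0.993, -0.118, -0.0], [0.0, 0.002, -1.0]]
ft_force: [2.7, -1.3, 6.8]
opening: 0.0048
```

```bash
python3 - <<'E'
import numpy as np
r=73;H=np.array([49.34,15.51])
for a0 in (263.25,246.45):
    b=np.radians(a0); p0=7.3*np.array([np.cos(b),np.sin(b)])
    print(a0,np.round(H+p0,2),[[*np.round(7.3*np.array([np.cos(b-t),np.sin(b-t)])-p0,2).tolist(),0,0,0,round(-np.degrees(t),1),255] for t in np.radians(np.arange(1,10)*76.8/9)])
E
```

```text
263.25 [48.48  8.26] [[-1.07, 0.21, 0, 0, 0, np.float64(-8.5), 255], [-2.09, 0.57, 0, 0, 0, np.float64(-17.1), 255], [-3.05, 1.08, 0, 0, 0, np.float64(-25.6), 255], [-3.92, 1.73, 0, 0, 0, np.float64(-34.1), 255], [-4.69, 2.5, 0, 0, 0, np.float64(-42.7), 255], [-5.33, 3.38, 0, 0, 0, np.float64(-51.2), 255], [-5.84, 4.34, 0, 0, 0, np.float64(-59.7), 255], [-6.19, 5.36, 0, 0, 0, np.float64(-68.3), 255], [-6.4, 6.43, 0, 0, 0, np.float64(-76.8), 255]]
246.45 [46.42  8.82] [[-0.96, 0.51, 0, 0, 0, np.float64(-8.5), 255], [-1.84, 1.15, 0, 0, 0, np.float64(-17.1), 255], [-2.61, 1.92, 0, 0, 0, np.float64(-25.6), 255], [-3.25, 2.79, 0, 0, 0, np.float64(-34.1), 255], [-3.76, 3.75, 0, 0, 0, np.float64(-42.7), 255], [-4.13, 4.77, 0, 0, 0, np.float64(-51.2), 255], [-4.33, 5.84, 0, 0, 0, np.float64(-59.7), 255], [-4.38, 6.92, 0, 0, 0, np.float64(-68.3), 255], [-4.26, 8.0, 0, 0, 0, np.float64(-76.8), 255]]
```

Request:
{"name": "send_rows", "arguments": {
  "motion": [
    [-1.07, 0.21, 0.2, 0, 0, -8.5, 255],
    [-2.09, 0.57, 0.2, 0, 0, -17.1, 255],
    [-3.05, 1.08, 0.2, 0, 0, -25.6, 255],
    [-3.92, 1.73, 0.2, 0, 0, -34.1, 255],
    [-4.69, 2.5, 0.2, 0, 0, -42.7, 255],
    [-5.33, 3.38, 0.2, 0, 0, -51.2, 255],
    [-5.84, 4.34, 0.2, 0, 0, -59.7, 255],
    [-6.19, 5.36, 0.2, 0, 0, -68.3, 255],
    [-6.4, 6.43, 0.2, 0, 0, -76.8, 255],
    [-6.4, 6.43, 0.2, 0, 0, -76.8, 255]
  ]
}}

```text
t: 3.85
tool_pos: [0.4215, 0.1491, 0.0439]
eef_rot: [[0.994, 0.111, 0.002], [0.111, -0.994, 0.001], [0.003, -0.001, -1.0]]
ft_force: [9.7, 3.9, -14.6]
opening: 0.0049
```

Request:
{"name": "send_rows", "arguments": {
  "motion": [
    [0, 0, 0, 0, 0, 0, 175],
    [0, 0, 0, 0, 0, 0, 175],
    [0, 0, 3, 0, 0, 0, 175],
    [0, 0, 5, 0, 0, 0, 175],
    [1, -1.5, 5, 0, 0, 10, 175],
    [2, -3, 5, 0, 0, 20, 175],
    [3, -4.5, 5, 0, 0, 30, 175],
    [4, -6, 5, 0, 0, 40, 175],
    [4.3, -6.1, 5, 0, 0, 50, 175],
    [4.3, -6.1, 5, 0, 0, 60, 175]
  ]
}}

```text
t: 5.1
tool_pos: [0.4637, 0.0867, 0.0947]
eef_rot: [[0.395, 0.919, -0.001], [0.919, -0.395, -0.0], [-0.0, -0.001, -1.0]]
ft_force: [-0.1, 0.0, 0.4]
opening: 0.0277
```

```bash
python3 - <<'E'
from h import *
from cell import imaging
d=imaging.get_image("top");np.savez("top1.npz",**d)
cv2.imwrite("pics/crop2.png",cv2.resize(d["frame"][215:365,190:382],None,fx=4,fy=4,interpolation=cv2.INTER_CUBIC))
E
```

```text
(no output)
```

View pics/crop2.png

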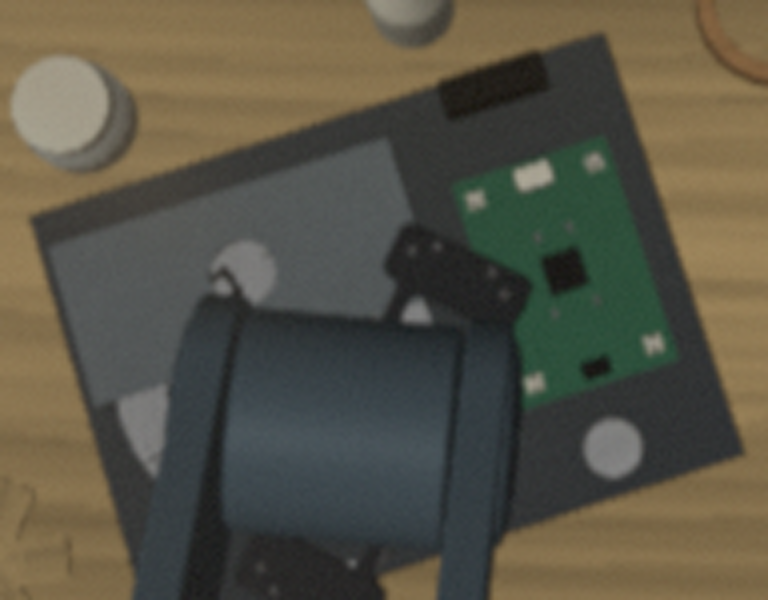

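The arm hides the wheel in this crop. The board and tin are unmoved. Next I'll grip the next rib.

Request:
{"name": "send_rows", "arguments": {
  "motion": [
    [0.05, 0.1, -3, 0, 0, 0, 175],
    [0.05, 0.1, -4.9, 0, 0, 0, 175],
    [0.05, 0.1, -4.9, 0, 0, 0, 175],
    [0.05, 0.1, -4.9, 0, 0, 0, 175],
    [0.05, 0.1, -4.9, 0, 0, 0, 255],
    [0.05, 0.1, -4.9, 0, 0, 0, 255],
    [0.05, 0.1, -4.9, 0, 0, 0, 255],
    [0.05, 0.1, -4.9, 0, 0, 0, 255],
    [0.05, 0.1, -4.9, 0, 0, 0, 255],
    [0.05, 0.1, -4.9, 0, 0, 0, 255]
  ]
}}

```text
t: 6.4
tool_pos: [0.465, 0.0881, 0.0463]
eef_rot: [[0.4, 0.917, 0.001], [0.917, -0.4, -0.0], [0.0, 0.001, -1.0]]
ft_force: [-0.7, -0.7, 5.0]
opening: 0.0043
```

Request:
{"name": "send_rows", "arguments": {
  "motion": [
    [-0.96, 0.51, 0, 0, 0, -8.5, 255],
    [-1.84, 1.15, 0, 0, 0, -17.1, 255],
    [-2.61, 1.92, 0, 0, 0, -25.6, 255],
    [-3.25, 2.79, 0, 0, 0, -34.1, 255],
    [-3.76, 3.75, 0, 0, 0, -42.7, 255],
    [-4.13, 4.77, 0, 0, 0, -51.2, 255],
    [-4.33, 5.84, 0, 0, 0, -59.7, 255],
    [-4.38, 6.92, 0, 0, 0, -68.3, 255],
    [-4.26, 8.0, 0, 0, 0, -76.8, 255],
    [-4.26, 8.0, 0, 0, 0, -76.8, 255]
  ]
}}

```text
t: 7.65
tool_pos: [0.4205, 0.1696, 0.0462]
eef_rot: [[0.984, -0.181, -0.002], [-0.181, -0.984, 0.001], [-0.003, -0.001, -1.0]]
ft_force: [-6.7, 5.3, 13.5]
opening: 0.0048
```

Request:
{"name": "send_rows", "arguments": {
  "motion": [
    [0, 0, 0, 0, 0, 0, 255],
    [0, 0, 0, 0, 0, 0, 175],
    [0, 0, 0, 0, 0, 0, 175],
    [0, 0, 4, 0, 0, 0, 175],
    [0, 0, 10, 0, 0, 0, 175],
    [0, 0, 15, 0, 0, 0, 175],
    [-3, -6, 15, 0, 0, 10, 175],
    [-3, -12, 15, 0, 0, 20, 175],
    [-3, -18, 15, 0, 0, 30, 175],
    [-3, -24, 15, 0, 0, 40, 175]
  ]
}}

```text
t: 8.9
tool_pos: [0.3929, -0.0323, 0.1957]
eef_rot: [[0.911, 0.412, 0.0], [0.412, -0.911, -0.0], [0.0, 0.0, -1.0]]
ft_force: [-0.3, -0.0, -0.1]
opening: 0.0278
```

```bash
python3 - <<'E'
from h import *
from cell import imaging
d=imaging.get_image("top");np.savez("top2.npz",**d)
cv2.imwrite("pics/crop3.png",cv2.resize(d["frame"][215:365,190:382],None,fx=4,fy=4,interpolation=cv2.INTER_CUBIC))
E
```

```text
(no output)
```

View pics/crop3.png

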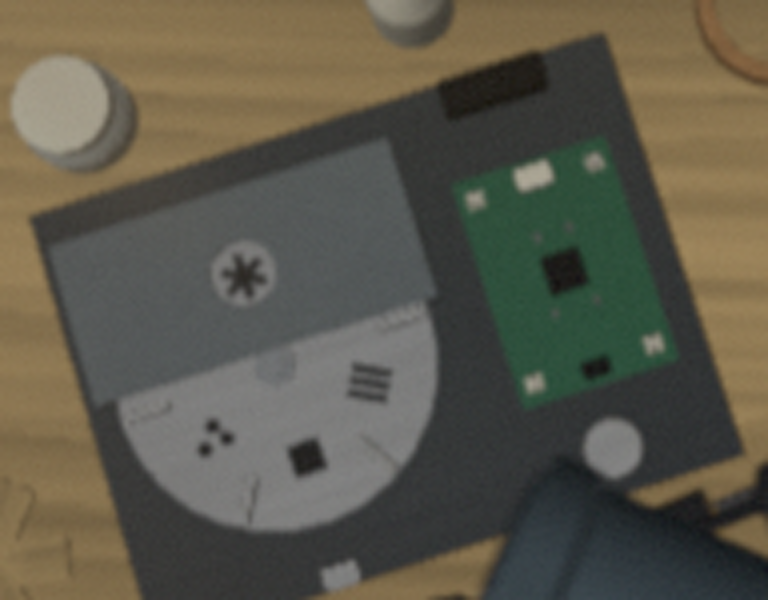

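The star now shows in the window, at crop (244,275), which is full-image (251,284). I'll measure the offset.

```bash
cat > chk.py <<'E'
from h import *
import sys
d=dict(np.load(sys.argv[1]))
s=star(d,(251,283.8),7); S=ray(d,s,.038)[0]*1000
H=C+59.5*Y; v=S-H
print("star",s,S,"r",np.hypot(*v),"ang",np.degrees(np.arctan2(v@Y,v@X)),"err local",(S-H)@X-52,(S-H)@Y)
# orientation check: ribs' opposite pattern (filled square, 180 deg)
q=star(d,(190+307/4,215+457/4),9);Q=ray(d,q,.038)[0]*1000;w=S-Q;print("sq r",np.hypot(*(Q-H)),"ang from pair",np.degrees(np.arctan2(w@Y,w@X)),"mid",(S+Q)/2,H)
b=cv2.inRange(cv2.cvtColor(d["frame"],cv2.COLOR_BGR2HSV),(60,90,40),(95,255,255));b[:215]=0;b[385:]=0
B=rect(d,b,.046);print(B,(np.array(B[0])-C)@X,(np.array(B[0])-C)@Y)
E
python3 chk.py top2.npz
```

```text
star [250.61165387 283.72830891] [542.32167674 174.70809366] r 52.6440470565036 ang 2.294027570246876 err local 0.6018566940334509 2.107216844022897
sq r 51.357090466995324 ang from pair 1.8001806648399408 mid [493.92472378 155.69262159] [493.49172424 155.03497927]
((548.8235473632812, -0.34735870361328125), (125.85134887695312, 86.90926361083984), 19.351661682128906) -0.14143032897641916 -105.44017582104283
```

Request:
{"name": "send_rows", "arguments": {
  "motion": [
    [3, 0.7, 0, 0, 0, -2, 110],
    [7, 1.5, -1, 0, 0, -4.6, 110],
    [11, 2.5, -3, 0, 0, -4.6, 110],
    [15, 3.4, -6, 0, 0, -4.6, 110],
    [18.3, 4.2, -9.6, 0, 0, -4.6, 110],
    [18.3, 4.2, -9.6, 0, 0, -4.6, 110],
    [18.3, 4.2, -9.6, 0, 0, -4.6, 110],
    [18.3, 4.2, -9.6, 0, 0, -4.6, 110],
    [18.3, 4.2, -9.6, 0, 0, -4.6, 110],
    [18.3, 4.2, -9.6, 0, 0, -4.6, 110]
  ]
}}

```text
t: 10.2
tool_pos: [0.5766, 0.011, 0.101]
eef_rot: [[0.943, 0.333, 0.002], [0.333, -0.943, -0.0], [0.002, 0.001, -1.0]]
ft_force: [-0.6, -1.0, -0.5]
opening: 0.0499
```

Request:
{"name": "send_rows", "arguments": {
  "motion": [
    [-0.05, -0.15, -2, 0, 0, 0, 110],
    [-0.05, -0.15, -4, 0, 0, 0, 110],
    [-0.05, -0.15, -4.8, 0, 0, 0, 110],
    [-0.05, -0.15, -5.0, 0, 0, 0, 110],
    [-0.05, -0.15, -5.2, 0, 0, 0, 110],
    [-0.05, -0.15, -5.3, 0, 0, 0, 110],
    [-0.05, -0.15, -5.4, 0, 0, 0, 110],
    [-0.05, -0.15, -5.5, 0, 0, 0, 110],
    [-0.05, -0.15, -5.5, 0, 0, 0, 110],
    [-0.05, -0.15, -5.5, 0, 0, 0, 110]
  ]
}}

```text
t: 11.45
tool_pos: [0.5763, 0.0096, 0.0456]
eef_rot: [[0.943, 0.333, 0.001], [0.333, -0.943, -0.0], [0.001, 0.0, -1.0]]
ft_force: [-2.2, -0.2, 4.7]
opening: 0.0501
```

Request:
{"name": "send_rows", "arguments": {
  "motion": [
    [0, 0, -0.05, 0, 0, 0, 110],
    [0, 0, -0.1, 0, 0, 0, 110],
    [0, 0, -0.15, 0, 0, 0, 110],
    [0, 0, -0.2, 0, 0, 0, 110],
    [0, 0, -0.25, 0, 0, 0, 110],
    [0, 0, -0.3, 0, 0, 0, 110],
    [0, 0, -0.35, 0, 0, 0, 110],
    [0, 0, -0.4, 0, 0, 0, 110],
    [0, 0, -0.4, 0, 0, 0, 110],
    [0, 0, -0.4, 0, 0, 0, 110]
  ]
}}

```text
t: 12.7
tool_pos: [0.5769, 0.0095, 0.0438]
eef_rot: [[0.943, 0.333, 0.002], [0.333, -0.943, -0.001], [0.002, 0.001, -1.0]]
ft_force: [-7.3, 0.1, 20.4]
opening: 0.0499
```

Request:
{"name": "send_rows", "arguments": {
  "motion": [
    [0, 0, -0.03, 0, 0, 0, 110],
    [0, 0, -0.06, 0, 0, 0, 110],
    [0, 0, -0.09, 0, 0, 0, 110],
    [0, 0, -0.12, 0, 0, 0, 110],
    [0, 0, -0.15, 0, 0, 0, 110],
    [0, 0, -0.15, 0, 0, 0, 110],
    [0, 0, -0.15, 0, 0, 0, 110],
    [0, 0, -0.15, 0, 0, 0, 110],
    [0, 0, -0.15, 0, 0, 0, 110],
    [0, 0, -0.15, 0, 0, 0, 110]
  ]
}}

```text
t: 13.95
tool_pos: [0.577, 0.0095, 0.0412]
eef_rot: [[0.943, 0.333, 0.002], [0.333, -0.943, -0.001], [0.002, 0.001, -1.0]]
ft_force: [-2.2, 0.7, 14.1]
opening: 0.0504
```

Request:
{"name": "send_rows", "arguments": {
  "motion": [
    [0, 0, -0.04, 0, 0, 0, 110],
    [0, 0, -0.08, 0, 0, 0, 110],
    [0, 0, -0.12, 0, 0, 0, 110],
    [0, 0, -0.16, 0, 0, 0, 110],
    [0, 0, -0.16, 0, 0, 0, 110],
    [0, 0, -0.16, 0, 0, 0, 110],
    [0, 0, -0.16, 0, 0, 0, 110],
    [0, 0, -0.16, 0, 0, 0, 110],
    [0, 0, -0.16, 0, 0, 0, 110],
    [0, 0, -0.16, 0, 0, 0, 110]
  ]
}}

```text
t: 15.2
tool_pos: [0.5772, 0.0095, 0.041]
eef_rot: [[0.943, 0.334, 0.002], [0.334, -0.943, -0.001], [0.002, 0.001, -1.0]]
ft_force: [-8.4, 1.1, 25.3]
opening: 0.0502
```

Request:
{"name": "send_rows", "arguments": {
  "motion": [
    [0, 0, 2, 0, 0, 0, 110],
    [0, 0, 3, 0, 0, 0, 110],
    [-2.5, -0.9, 3, 0, 0, 0, 110],
    [-5.5, -1.95, 3, 0, 0, 0, 110],
    [-5.5, -1.95, 2, 0, 0, 0, 110],
    [-5.5, -1.95, 1.2, 0, 0, 0, 110],
    [-5.5, -1.95, 0.8, 0, 0, 0, 110],
    [-5.5, -1.95, 0.6, 0, 0, 0, 110],
    [-5.5, -1.95, 0.5, 0, 0, 0, 110],
    [-5.5, -1.95, 0.4, 0, 0, 0, 110]
  ]
}}

```text
t: 16.45
tool_pos: [0.5217, -0.0098, 0.043]
eef_rot: [[0.943, 0.334, 0.0], [0.334, -0.943, -0.0], [0.0, 0.0, -1.0]]
ft_force: [-7.5, -0.2, 18.5]
opening: 0.05
```

Request:
{"name": "send_rows", "arguments": {
  "motion": [
    [0, 0, -0.05, 0, 0, 0, 110],
    [0, 0, -0.1, 0, 0, 0, 110],
    [0, 0, -0.15, 0, 0, 0, 110],
    [0, 0, -0.2, 0, 0, 0, 110],
    [0, 0, -0.2, 0, 0, 0, 110],
    [0, 0, -0.2, 0, 0, 0, 110],
    [0, 0, -0.2, 0, 0, 0, 110],
    [0, 0, -0.2, 0, 0, 0, 110],
    [0, 0, -0.2, 0, 0, 0, 110],
    [0, 0, -0.2, 0, 0, 0, 110]
  ]
}}

```text
t: 17.7
tool_pos: [0.5207, -0.0098, 0.0395]
eef_rot: [[0.943, 0.333, -0.0], [0.333, -0.943, 0.0], [-0.0, -0.0, -1.0]]
ft_force: [-0.7, 0.1, 0.1]
opening: 0.05
```

Request:
{"name": "send_rows", "arguments": {
  "motion": [
    [0, 0, -0.05, 0, 0, 0, 110],
    [0, 0, -0.1, 0, 0, 0, 110],
    [0, 0, -0.15, 0, 0, 0, 110],
    [0, 0, -0.2, 0, 0, 0, 110],
    [0, 0, -0.25, 0, 0, 0, 110],
    [0, 0, -0.3, 0, 0, 0, 110],
    [0, 0, -0.3, 0, 0, 0, 110],
    [0, 0, -0.3, 0, 0, 0, 110],
    [0, 0, -0.3, 0, 0, 0, 110],
    [0, 0, -0.3, 0, 0, 0, 110]
  ]
}}

```text
t: 18.95
tool_pos: [0.5208, -0.0098, 0.0393]
eef_rot: [[0.943, 0.334, -0.001], [0.334, -0.943, -0.0], [-0.001, -0.0, -1.0]]
ft_force: [-13.0, 1.6, 27.8]
opening: 0.0495
```

Request:
{"name": "send_rows", "arguments": {
  "motion": [
    [0, 0, 2, 0, 0, 0, 110],
    [0, 0, 3, 0, 0, 0, 110],
    [2.5, 0.9, 3, 0, 0, 0, 110],
    [5.5, 1.95, 3, 0, 0, 0, 110],
    [5.5, 1.95, 2, 0, 0, 0, 110],
    [5.5, 1.95, 1, 0, 0, 0, 110],
    [5.5, 1.95, 0.5, 0, 0, 0, 110],
    [5.5, 1.95, 0.3, 0, 0, 0, 110],
    [5.5, 1.95, 0.1, 0, 0, 0, 110],
    [5.5, 1.95, 0.0, 0, 0, 0, 110]
  ]
}}

```text
t: 20.2
tool_pos: [0.5742, 0.0096, 0.0393]
eef_rot: [[0.943, 0.333, -0.004], [0.333, -0.943, 0.0], [-0.004, -0.001, -1.0]]
ft_force: [-18.5, 1.9, 34.7]
opening: 0.0502
```

Request:
{"name": "send_rows", "arguments": {
  "motion": [
    [0, 0, 0, 0, 0, 0, 110],
    [0, 0, 0, 0, 0, 0, 110],
    [0, 0, 2, 0, 0, 0, 110],
    [0, 0, 5, 0, 0, 0, 110],
    [0, 0, 10, 0, 0, 0, 110],
    [0, 0, 15, 0, 0, 0, 110],
    [-6, -3, 17, 0, 0, 0, 110],
    [-12, -8, 17, 0, 0, 0, 110],
    [-16, -13, 17, 0, 0, 0, 110],
    [-18, -18, 17, 0, 0, 0, 110]
  ]
}}

```text
t: 21.45
tool_pos: [0.4008, -0.1585, 0.2072]
eef_rot: [[0.942, 0.334, 0.002], [0.334, -0.942, -0.001], [0.001, 0.002, -1.0]]
ft_force: [0.5, -0.5, -0.0]
opening: 0.0502
```

Request:
{"name": "send_rows", "arguments": {
  "motion": [
    [0, -5, 0, 0, 0, 0, 110],
    [0, -10, 0, 0, 0, 0, 110],
    [0, -15, 0, 0, 0, 0, 110],
    [0, -15, 0, 0, 0, 0, 110],
    [0, -15, 0, 0, 0, 0, 110],
    [0, -15, 0, 0, 0, 0, 110],
    [0, -15, 0, 0, 0, 0, 110],
    [0, -15, 0, 0, 0, 0, 110],
    [0, -15, 0, 0, 0, 0, 110],
    [0, -15, 0, 0, 0, 0, 110]
  ]
}}

```text
t: 22.7
tool_pos: [0.4025, -0.3078, 0.2067]
eef_rot: [[0.943, 0.333, 0.0], [0.333, -0.943, -0.0], [0.0, 0.0, -1.0]]
ft_force: [-0.4, 0.3, -0.7]
opening: 0.0502
```

```bash
python3 - <<'E'
from h import *
from cell import imaging
d=imaging.get_image("top");np.savez("top3.npz",**d)
e=imaging.get_image("scene");np.savez("scene3.npz",**e)
o=cv2.resize(e["frame"][195:305,195:365],None,fx=4.7,fy=4.7,interpolation=cv2.INTER_CUBIC)
cv2.imwrite("pics/scene3.png",o)
# board heights: depth change before/after
T=d["extrinsics"];K=d["intrinsics"];a=np.load("top0.npz")["z_map"]
Ki=np.linalg.inv(K)
def height(z,u,v):
    p=[(T@np.r_[Ki@[x,y,1]*z[y,x],1])[2] for x in range(u-2,u+3) for y in range(v-2,v+3)]
    return np.median(p)*1000
B=np.array([548.8,-.25])
for n,(x,y) in dict(h0=(-34,-34),h1=(-34,34),h2=(34,-34),h3=(34,34)).items():
    u,v=np.round(proj(d,np.r_[(B+x*X+y*Y)/1000,.042])).astype(int); print(n,round(height(a,u,v),1),round(height(d["z_map"],u,v),1))
E
python3 chk.py top3.npz
```

```text
h0 46.4 38.7
h1 46.6 39.9
h2 46.6 39.7
h3 46.7 40.3
star [250.58849717 283.66730839] [542.45352862 174.76442494] r 52.78739730568827 ang 2.2972587382192993 err local 0.744972815507289 2.1159293466423392
sq r 51.32753350954595 ang from pair 1.7795383723244813 mid [493.99695615 155.74567793] [493.49172424 155.03497927]
((548.1351928710938, -1.042724609375), (125.66471862792969, 85.81009674072266), 19.495351791381836) -1.0235312111796944 -105.86357124310918
```

View pics/scene3.png

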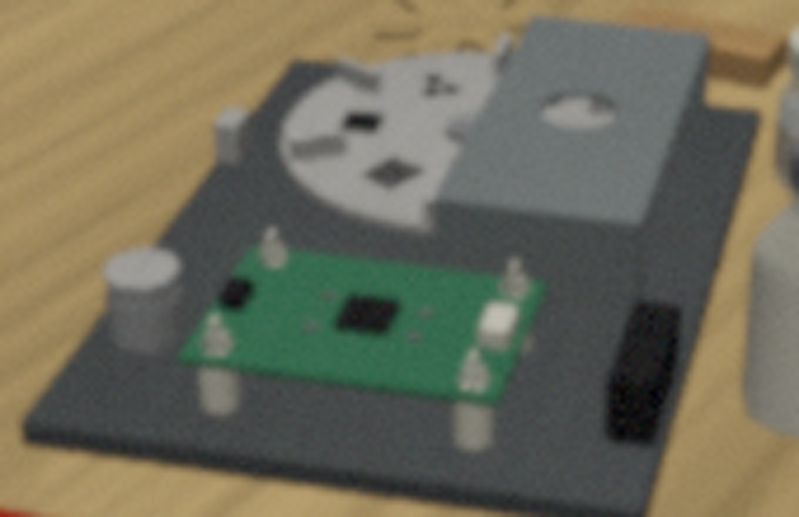

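All four posts stand through the board with their barbs above it. The measured heights have dropped from about 46.6 to 39–40 mm, and the star has not moved. Handing in.

```bash
python3 -c "
from cell import job; print(job.job_done())"
```

```text
the job is handed in; nothing more can be done
None
```

The star is in the window and the board is home on all four posts. I handed the job in at about 23 s of the 72 s allowed; it reports no verdict.

**Wheel:** I gripped one rib and then a second, and turned the wheel clockwise by about 154° in two strokes.
- **Last check:** the star's centre is about 2 mm sideways from the window's centre, against the 5 mm limit. The angle error is about 1.8–2.3°.
- **Disagreement:** my by-eye fix of the window circle put the star nearer 2.7 mm off. I left it there because that is still within the limit.

**Board:** I set the wheel first, then pressed the two +x posts, the two -x posts, and the +x pair again. The board stopped firmly at about 39.3 mm on both pairs, with at most about 35 N at the wrist.
- **Last check:** depth readings near the four holes are 38.7, 39.9, 39.7 and 40.3 mm, against the 37.5–40.5 mm limits. The camera read about 0.6 mm high before pressing. The scene image shows all four barbs above the board.

**Surroundings:** The arm ended clear, with no contact force. The tin and the bottle look undisturbed in the last view. I did not measure the positions of the bystanders at the end.

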